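Arm the tray sealer, shut it, pin it and keep it clamped

TASK

On the tray sealer press the three keys fully down one at a time: first the round key, then the square key, then the long bar key. Then swing the hinged upper half shut, take the pin from its rest and push it straight down through the spring collar and the aligned holes until its flange has squeezed the collar well down. Leave the bowl, cabbage and film roll alone, and finish while holding: keep hold of the pin and keep pressing it down so that the halves stay clamped shut.

Things in the scene. Friction and masses are not known exactly. Their poses are not given: they have to be found in the camera images.
- sealer: Fixed bench tray sealer, 240 x 215 mm (x, y), lower half 62 mm high, white key panel along its near (-x) edge, aluminium tray chamber behind it. Origin: on the work surface, under its middle; z up, x away from the keys towards the chamber, y towards the hinge. Its position and yaw vary. The key panel spans x -121 to -35 mm, the upper half x -30 to +110 mm when shut.
- lid (a joint): Angle of the upper half: 0 = shut and flat on the lower half, grows as it opens upwards (starts 0.9 to 1.3 rad). Hinge line along the sealer's x, at the +y side. The stiff hinge stays where it is left; 2 to 5 N near the free edge moves it. It has a hard stop at 0.
- lid_hinge (a point): Point on the hinge line, 66 mm above the work surface, at sealer x +40 mm, y +95 mm; its frame turns with the upper half: x along the hinge, y points from the free edge to the hinge, z out of the outer (top) face. In it the plate, 140 mm wide, 14 mm thick and plain aluminium, covers x -70 to +70, y -185 (free edge) to -15 mm, z -2 to +12 mm (outer face). A through hole of 15 mm diameter is at x 0, y -165 mm, with the collar above it.
- lid_push (a point): Point on the outer face of the upper half (x -40, y -150, z +12 mm in the frame of lid_hinge), a clear place beside the collar to push it shut from outside with the closed fingers. It moves with the upper half; its frame is parallel to lid_hinge's.
- collar_top (a point): Centre of the upper rim of the dark steel spring collar, outer diameter 32 mm, bore 17 mm, standing 14 mm out of the outer face round the upper half's hole. It moves with the upper half; z points out of the face. With the upper half shut it is 92 mm above the work surface, straight above base_hole.
- collar (a joint): How far the collar is pushed into the upper half: 0 to 0.008 m. The spring needs 3 N to start, 7 N at 4 mm and 11 N fully down; it lifts the pin again when let go.
- base_hole (a point): Centre of the mouth of the lower half's hole (15 mm diameter, 52 mm deep, vertical), in the top of the aluminium block, 62 mm above the work surface, at sealer x +40, y -70 mm. z up.
- pin: Loose steel pin, about 90 g. Origin: centre of its tip, z along it towards the grip. Shank 12 mm diameter, 60 mm long, its tip tapering to 6 mm over the last 7 mm; flange 26 mm diameter from z 60 to 64 mm; black round grip 20 mm diameter from z 64 to 98 mm. Starts upright in the pin rest.
- pin_grip (a point): Point on the pin's axis to grip at, 82 mm above its tip, in the middle of the black grip.
- pin_rest: Fixed white plastic block 50 x 50 x 66 mm on a 90 x 90 mm steel foot, with a vertical 16 mm hole; the pin stands in it with its flange on the block's top. Origin: centre of the underside. Its place changes.
- round_key (a joint): Travel of the round key, 0 up to 0.006 m fully down; 1.5 N to start, 5 N fully down.
- round_key_top (a point): Centre of the top of the round white key, 24 mm diameter, 80 mm above the work surface when up. The three keys stand 60 mm apart in a row along the sealer's y at its x -85 mm; their order changes.
- square_key (a joint): Travel of the square key, 0 up to 0.006 m fully down; 1.5 N to start, 5 N fully down.
- square_key_top (a point): Centre of the top of the square white key, 24 x 24 mm, 80 mm above the work surface when up.
- bar_key (a joint): Travel of the bar key, 0 up to 0.006 m fully down; 1.5 N to start, 5 N fully down.
- bar_key_top (a point): Centre of the top of the long bar-shaped white key, 14 x 40 mm (long along the sealer's y), 80 mm above the work surface when up.
- tub: Bystander: loose steel bowl, 90 mm across, 70 mm high. Origin: centre of its underside. It stands in the same area to the robot's right as the pin rest, their centres at least 120 mm apart.
- cabbage: Bystander: loose cabbage, 148 mm across, 118 mm high. Origin: centre of its underside.
- film_roll: Bystander: loose upright roll of film, 64 mm across, 110 mm high. Origin: centre of its underside.

How it is judged:
On the way, in this order (a step that is already met when the one before it is completed fails the run):
1. the round key is pressed down, the other two up (value of joint round_key above 0.004 m and value of joint each of square_key, bar_key below 0.002 m), for 0.05 s.
2. the square key is pressed down, the other two up (value of joint square_key above 0.004 m and value of joint each of round_key, bar_key below 0.002 m), for 0.05 s.
3. the bar key is pressed down, the other two up (value of joint bar_key above 0.004 m and value of joint each of round_key, square_key below 0.002 m), for 0.05 s.
4. the upper half is swung shut, the pin not yet in the hole (value of joint lid below 0.04 rad and horizontal distance between pin and base_hole above 0.02 m), for 0.2 s.
5. the pin is through the upper half and over 10 mm into the lower half's hole (horizontal distance between pin and base_hole below 0.006 m and angle between the z axis of pin and the z axis of base_hole, either way round below 0.12 rad and z of pin in the frame of base_hole below -0.01 m), for 0.1 s.
At the end, for the whole second after the job is handed in: The upper half is shut (under 0.03 rad), the pin stands upright in both holes (within 6 mm and 0.12 rad, over 30 mm into the lower half), the robot's fingers press on it (over 2 N), its flange presses the collar over 4 mm down with over 4 N, and it is at rest (value of joint lid below 0.03 rad and horizontal distance between pin and base_hole below 0.006 m and angle between the z axis of pin and the z axis of base_hole, either way round below 0.12 rad and z of pin in the frame of base_hole below -0.03 m and value of joint collar above 0.004 m and contact force between the fingers and pin above 2 N and contact force between pin and collar above 4 N and linear speed of pin below 0.02 m/s); the arm keeps its last pose, push and grip.
It fails at once if two keys are down at the same time (value of joint each of round_key, square_key above 0.003 m or value of joint each of square_key, bar_key above 0.003 m or value of joint each of round_key, bar_key above 0.003 m).
It fails at once if a bystander (bowl, cabbage, film roll) is moved over 20 mm or tipped (distance of any of tub, cabbage, film_roll from where it was at the start of the episode above 0.02 m or angle between any of tub, cabbage, film_roll's own z axis and vertical above 0.35 rad).
It also fails if it takes over 72 s, if anything falls off the work surface, if the arm or the gripper's body presses on something with over 40 N, if the wrist force passes 120 N, or if a joint passes its speed limit or range.

ROBOT

A 7-joint arm with a two-finger parallel gripper is mounted at the origin on the work surface. World frame = base frame: x ahead of the robot, y to its left, z up, the work surface at z = 0. Lengths are in m, angles in rad, forces in N, time in s.
With the tool pointing down it reaches from about 0.425 to 0.8 m from the base axis. Payload 8.3 kg.
Tool frame: the origin (TCP) lies midway between the tips of the shut fingers; the grasp point (between the pads) lies 19 mm behind it; z points along the fingers, x is the direction in which the jaws open and shut, and the axes are right-handed (so a half turn about z gives the same grasp; the last joint's range is limited). The gripper opens to 85 mm and grips with 20 to 120 N. Pads are 22 mm wide; open, the fingers measure 114 mm over their backs; the gripper's body (76 mm by 85 mm) begins 54 mm behind the grasp point. The pads swing forward as they close: fully open they stand 13 mm farther back than shut.
Start: joints at [1.249, 0.383, 0.016, 1.37, -0.006, 1.388, -0.046], TCP at [0.16, -0.604, 0.231] pointing down, gripper open.
Joint ranges: [-2.95, 2.95], [-0.25, 2.06], [-1.52, 1.56], [0.18, 2.33], [-1.44, 4.58], [0.02, 2.06], [-3.01, 3.01]. Speed limits (rad/s): [2.39, 2.39, 3.01, 3.01, 3.14, 3.14, 3.14].

INTERFACE

Orientations are given as [roll, pitch, yaw] about the fixed x, y, z axes, in that order (R = Rz(yaw) Ry(pitch) Rx(roll)).
In Python, from rig import monitor, viewer, robot gives the robot as it stands.
- The arm moves only by the tool carry_out, never from a script. Its argument "steps" is a list that holds one entry, the list of rows, each a list of 5 numbers: the shift along the tool's x, y, z in m, then the turn about the tool's z in degrees, then the finger opening in m, from 0 to 0.0854. In form: [[[dx, dy, dz, twist, hand], ...]]. A call has 1 to 20 rows; each row shifts and turns the pose as measured when the row begins, along the tool's axes as they then stand; what a row does not reach is not made up. A row lasts 1/12 s, in which the tool goes at most 41.7 mm and 7.16 degrees, less where a joint would pass 70% of its speed; a pose out of reach is approached as far as the arm can. A call is refused whole if a number of a shift passes 0.0417 or a number of a turn 7.16, either way. A call with a gripper value outside its range is refused whole. The fingers move at their own pace and stop on an object; "squeeze" is the grip in N (left out, the last holds). Time passes only in rows, so rows that do not move let the fingers close. It gives the time, the measured TCP pose, the force and the opening at its end, in the units of the state.
- monitor.observe(): the state, without advancing time (a new reading comes with each control period).
- viewer.camera(name): name is "scene" or "side" or "wrist"; returns the picture (480x640x3 uint8, blue, green, red); there is no depth.
- viewer.camera_params(name): a dict with "intrinsics" (3x3 intrinsics, pixels), "rvec" (rotation vector, rad) and "tvec" (3), from world to camera coordinates, as OpenCV has them. Camera axes: x right, y down, z forward; pixel columns grow to the right and rows downward; lengths in m; the calibration is good to about 2 mm. The wrist camera is an equidistant fisheye: a pixel r from the principal point sees the ray r / f radians off the axis. A picture is of the moment at which its call begins: read the wrist's pose just before it. camera_params takes no time and is no camera call; for the wrist camera it gives the pose at the moment of the call.
- robot.job_done(): hands the job in, once; it reports no verdict.
The state is a dict: "time_s": time; "joint_pos": joint angles; "dq": joint speeds; "joint_efforts": joint torques, N m; "ee_pos": TCP position; "ee_rot": TCP orientation; "ft_force": force on the tool from outside, world axes, zero at the start; "moment": the same for the moment, N m; "grip_width": opening from 0.0 (shut) to 1.0 (fully open).
Only numpy, scipy, OpenCV 4.12 (cv2) and the standard library are available. Lean on these libraries where they do the work, as an engineer would, in place of code of your own. Each camera call takes 0.05 s, during which the arm holds its last target.

## Working session

There is one attempt and no reset: what is moved stays moved. The work goes in short steps, Python scripts to look and compute and a tool call to move; the robot and the scene stay as the last step left them, time stands still between calls to the robot, and variables do not carry over. Pictures are saved under pics/ and viewed, and the job is handed in when it is done.

Besides the shell and the picture viewer there is one more tool, called after "Request:" as a command line: name --argument value ..., lists and objects as JSON in quotes. carry_out: Moves the arm, as the interface text tells. Its arguments: {"type":"object","properties":{"steps":{"type":"array","items":{"type":"array","items":{"type":"array","items":{"type":"number"}}}},"squeeze":{"type":"number"}},"required":["steps"]}

```bash
ls -la; mkdir -p pics; python3 - <<'E'
from rig import monitor, viewer, robot
import cv2
s=monitor.observe(); print(s)
for n in ("scene","side","wrist"):
    p=viewer.camera_params(n); print(n,p)
    cv2.imwrite(f"pics/{n}0.png",viewer.camera(n))
E
```

```text
total 12
drwxr-xr-x  3 agent agent 4096 Dec  7 15:58 .
drwxr-xr-x 23 root  root  4096 Dec  7 15:58 ..
drwxr-xr-x  2 agent agent 4096 Dec  7 15:58 pics
{'time_s': 0.0, 'joint_pos': array([ 1.24910375,  0.38424825,  0.01635334,  1.37120337, -0.00629464,
        1.38820246, -0.0465332 ]), 'dq': array([ 5.64471286e-05, -1.40603430e-03, -1.33798801e-03,  2.01404904e-04,
       -4.79774873e-04,  7.58603358e-04, -3.40158958e-05]), 'joint_efforts': array([ 1.27499102e-04, -6.27594423e+01,  8.44478197e-01, -3.71822727e+01,
        1.66603667e-02,  1.40755466e-02,  3.20452307e-05]), 'ee_pos': array([ 0.15985464, -0.60366756,  0.23025013]), 'ee_rot': array([ 3.14155670e+00,  2.01195958e-03, -1.31195343e+00]), 'ft_force': array([ 0.74625088, -0.56115897,  0.30086809]), 'moment': array([0.0523308 , 0.02034864, 0.00251541]), 'grip_width': 0.9954145221537307}
scene {'intrinsics': array([[485.01355135,   0.        , 318.92357129],
       [  0.        , 485.01355135, 237.41797701],
       [  0.        ,   0.        ,   1.        ]]), 'rvec': array([ 2.01348016,  0.85824168, -0.49776042]), 'tvec': array([-0.37728928, -0.11149105,  1.49729575])}
side {'intrinsics': array([[554.69876207,   0.        , 323.45311311],
       [  0.        , 554.69876207, 226.78402338],
       [  0.        ,   0.        ,   1.        ]]), 'rvec': array([ 2.41362294, -0.10121455,  0.02228936]), 'tvec': array([-0.48665313,  0.14842001,  1.18615426])}
wrist {'intrinsics': array([[371.64829954,   0.        , 317.30442176],
       [  0.        , 371.64829954, 243.00505975],
       [  0.        ,   0.        ,   1.        ]]), 'rvec': array([-2.27186381,  1.74916081,  0.29028354]), 'tvec': array([-0.62437844, -0.04149393,  0.379759  ])}
```

View pics/scene0.png

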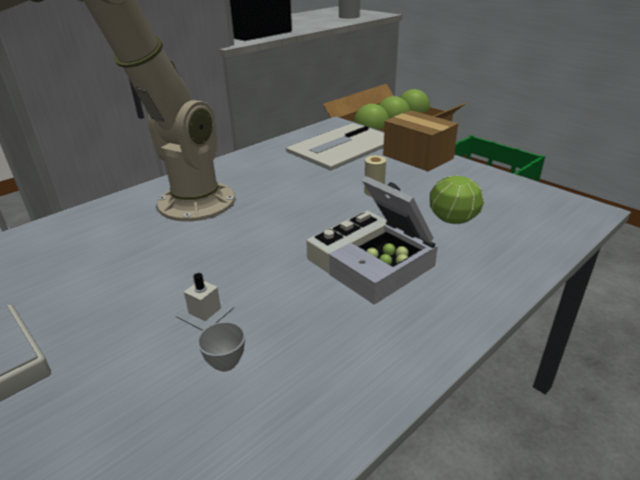

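View pics/side0.png

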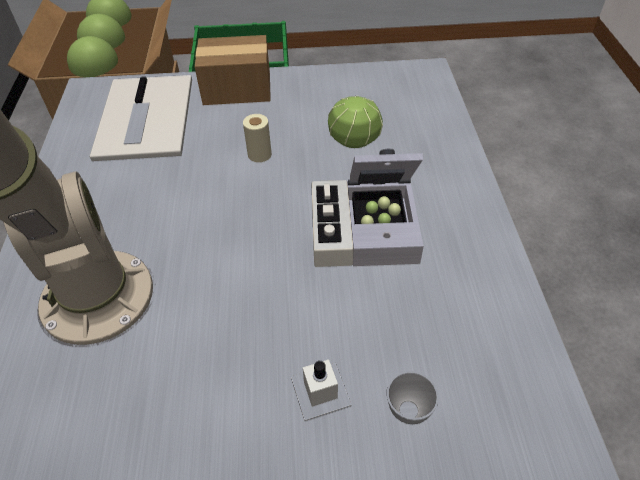

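View pics/wrist0.png

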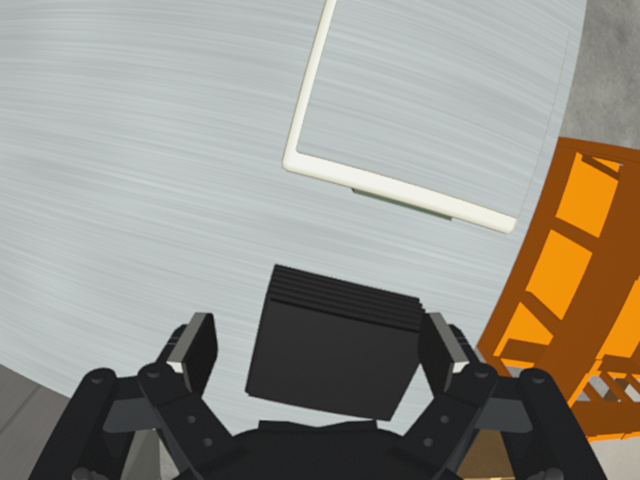

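Side view: keys bar (327,193), square (328,212), round (329,231) from far to near. The hole in the lower half is at (386,236), and the pin grip at (320,370). I'll zoom in to measure.

```bash
cat > h.py <<'E'
import numpy as np, cv2
from rig import monitor, viewer, robot
def cam(n):
    p=viewer.camera_params(n); R=cv2.Rodrigues(p["rvec"])[0]; return p["intrinsics"],R,np.array(p["tvec"]).ravel()
def ray(n,uv,c=None):
    K,R,t=c or cam(n); 
    if n=="wrist":
        d=np.array([(uv[0]-K[0,2])/K[0,0],(uv[1]-K[1,2])/K[1,1]]); r=np.hypot(*d)
        v=np.array([0,0,1.]) if r<1e-9 else np.array([*(d/r*np.sin(r)),np.cos(r)])
    else: v=np.array([(uv[0]-K[0,2])/K[0,0],(uv[1]-K[1,2])/K[1,1],1])
    return -R.T@t, R.T@v/np.linalg.norm(v)
def onz(n,uv,z,c=None):
    o,d=ray(n,uv,c); return o+d*(z-o[2])/d[2]
def tri(obs):
    A=np.zeros((3,3));b=np.zeros(3)
    for n,uv in obs:
        o,d=ray(n,uv);P=np.eye(3)-np.outer(d,d);A+=P;b+=P@o
    x=np.linalg.solve(A,b); return x
def proj(n,X,c=None):
    K,R,t=c or cam(n); p=R@np.asarray(X,float)+t
    if n=="wrist":
        r=np.hypot(p[0],p[1]); th=np.arctan2(r,p[2]); return np.array([K[0,2]+K[0,0]*th*p[0]/max(r,1e-9),K[1,2]+K[1,1]*th*p[1]/max(r,1e-9)])
    return np.array([K[0,0]*p[0]/p[2]+K[0,2],K[1,1]*p[1]/p[2]+K[1,2]])
E
python3 - <<'E'
import cv2
a=cv2.imread('pics/side0.png'); b=cv2.imread('pics/scene0.png')
cv2.imwrite('pics/z1.png',cv2.resize(a[140:275,300:435],None,fx=4.4,fy=4.4,interpolation=cv2.INTER_CUBIC))
cv2.imwrite('pics/z2.png',cv2.resize(a[340:440,280:450],None,fx=4.5,fy=4.5,interpolation=cv2.INTER_CUBIC))
cv2.imwrite('pics/z3.png',cv2.resize(b[170:305,295:445],None,fx=4.4,fy=4.4,interpolation=cv2.INTER_CUBIC))
cv2.imwrite('pics/z4.png',cv2.resize(b[260:380,170:300],None,fx=4.5,fy=4.5,interpolation=cv2.INTER_CUBIC))
E
```

```text
(no output)
```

View pics/z1.png

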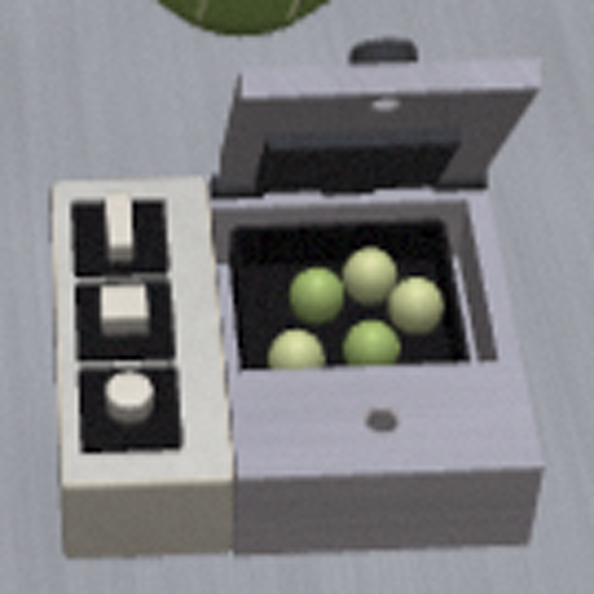

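View pics/z2.png

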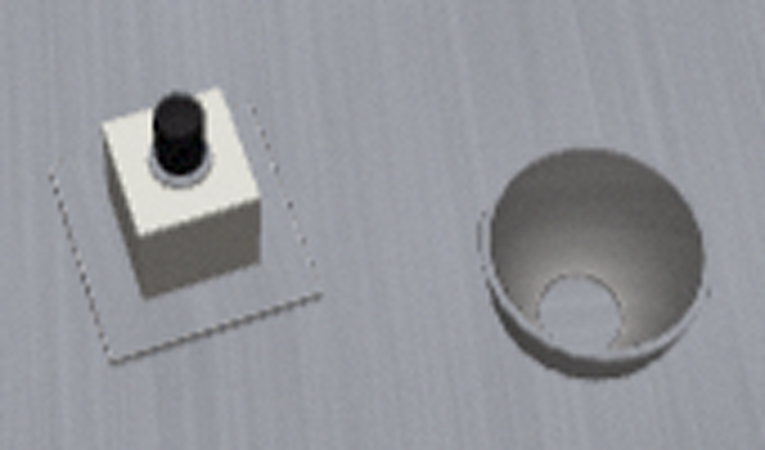

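View pics/z3.png

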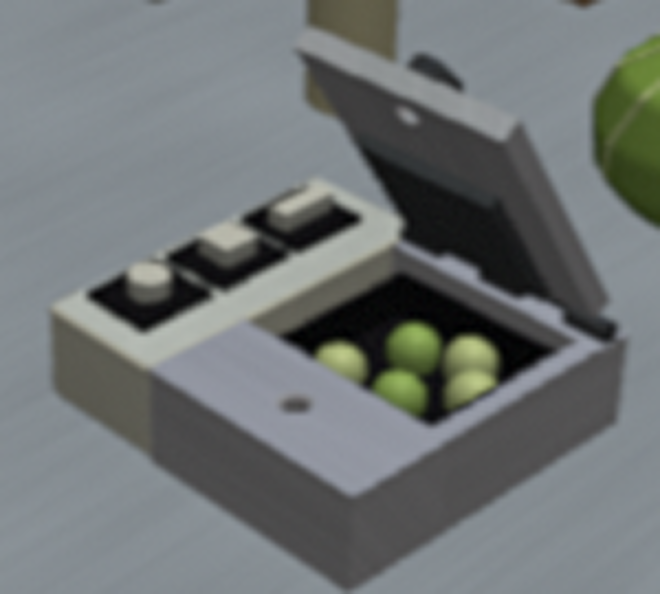

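View pics/z4.png

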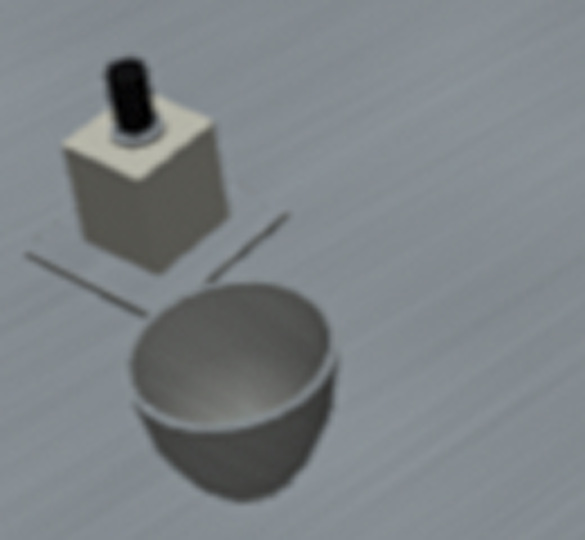

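```bash
python3 - <<'E'
from h import *
f=lambda u,s,o:((u[0]+.5)/s-.5+o[0],(u[1]+.5)/s-.5+o[1])
S=lambda u:f(u,4.4,(300,140)); C=lambda u:f(u,4.4,(295,170)); S2=lambda u:f(u,4.5,(280,340)); C2=lambda u:f(u,4.5,(170,260))
for nm,s,c,z in [("round",S((130,391)),C((150,274)),.08),("sq",S((124,300)),C((229,241)),.08),("bar",S((119,215)),C((302,206)),.08),("hole",S((381,420)),C((296,404)),.062),
 ("lidhole",S((386,104)),C((408,116)),.2),("griptop",S2((179,110)),C2((126,66)),.104),("flange",S2((181,163)),C2((137,132)),.070),("tubrim",S2((597,252)),C2((232,357)),.07)]:
    print(nm,onz("side",s,z).round(4),onz("scene",c,z).round(4),tri([("side",s),("scene",c)]).round(4))
E
```

```text
round [0.5077 0.0773 0.08  ] [0.5079 0.0771 0.08  ] [0.5077 0.0774 0.0798]
sq [0.51   0.1391 0.08  ] [0.5146 0.1328 0.08  ] [0.5098 0.1394 0.0769]
bar [0.5126 0.2007 0.08  ] [0.5176 0.1905 0.08  ] [0.5122 0.1993 0.077 ]
hole [0.6312 0.0629 0.062 ] [0.6316 0.0624 0.062 ] [0.6312 0.063  0.0617]
lidhole [0.6357 0.1419 0.2   ] [0.6307 0.1415 0.2   ] [0.6346 0.1371 0.2037]
griptop [ 0.4622 -0.2541  0.104 ] [ 0.46   -0.2561  0.104 ] [ 0.4621 -0.2562  0.106 ]
flange [ 0.462  -0.2591  0.07  ] [ 0.4654 -0.2596  0.07  ] [ 0.4621 -0.2579  0.0673]
tubrim [ 0.618  -0.3094  0.07  ] [ 0.6214 -0.3099  0.07  ] [ 0.6186 -0.3083  0.0671]
```

```bash
cat >> h.py <<'E'
from scipy.spatial.transform import Rotation as Ro
def plan(target,yaw=None,n=None,step=0.036,pos=None,yaw0=None):
    s=monitor.observe(); p=np.array(s["ee_pos"] if pos is None else pos,float); R=Ro.from_euler("xyz",s["ee_rot"]).as_matrix()
    y0=s["ee_rot"][2]; dy=0 if yaw is None else (yaw-y0+np.pi)%(2*np.pi)-np.pi
    d=np.array(target)-p; n=n or int(max(np.ceil(np.linalg.norm(d)/step),np.ceil(abs(np.degrees(dy))/7),1))
    tw=-np.degrees(dy)/n; rows=[]
    for i in range(n):
        rows.append([*(R.T@(d/n)).round(4),round(tw,2)]); R=R@Ro.from_euler("z",tw,degrees=True).as_matrix()
    print("n",n)
    for r in rows: print([float(x) for x in r])
def st():
    s=monitor.observe(); print(round(s["time_s"],2),"p",np.round(s["ee_pos"],4),"r",np.round(s["ee_rot"],3),"F",np.round(s["ft_force"],1),"g",round(s["grip_width"],3),"q7",np.round(s["joint_pos"],2))
E
python3 - <<'E'
from h import *
K,R,t=cam("wrist"); s=monitor.observe(); T=Ro.from_euler("xyz",s["ee_rot"]).as_matrix()
print(T.T@(-R.T@t-s["ee_pos"]), T.T@R.T[:,2])
plan([.5,-.3,.26],yaw=-.55)
for n,u in [("side",(355,145)),("side",(258,158))]: print(onz(n,u,0))
E
```

```text
[-0.00028513 -0.08306    -0.14229801] [0.00134193 0.32263301 0.94652319]
n 13
[-0.0159, -0.0313, -0.0022, -3.36]
[-0.014, -0.0322, -0.0022, -3.36]
[-0.0121, -0.0329, -0.0022, -3.36]
[-0.0102, -0.0336, -0.0022, -3.36]
[-0.0082, -0.0341, -0.0022, -3.36]
[-0.0062, -0.0345, -0.0022, -3.36]
[-0.0042, -0.0348, -0.0022, -3.36]
[-0.0021, -0.035, -0.0022, -3.36]
[-0.0, -0.0351, -0.0022, -3.36]
[0.002, -0.035, -0.0022, -3.36]
[0.0041, -0.0348, -0.0022, -3.36]
[0.0061, -0.0346, -0.0022, -3.36]
[0.0081, -0.0341, -0.0022, -3.36]
[0.60934704 0.4424689  0.        ]
[0.34647555 0.41364736 0.        ]
```

Request:
carry_out --steps '[[[-0.016,-0.031,-0.003,-3.36,0],[-0.014,-0.032,-0.003,-3.36,0],[-0.012,-0.033,-0.003,-3.36,0],[-0.01,-0.034,-0.003,-3.36,0],[-0.008,-0.034,-0.003,-3.36,0],[-0.006,-0.035,-0.003,-3.36,0],[-0.004,-0.035,-0.003,-3.36,0],[-0.002,-0.035,-0.002,-3.36,0],[0,-0.035,-0.002,-3.36,0],[0.002,-0.035,-0.002,-3.36,0],[0.004,-0.035,-0.002,-3.36,0],[0.006,-0.035,-0.002,-3.36,0],[0.008,-0.034,-0.002,-3.36,0]]]'

```text
time_s: 1.23
ee_pos: [0.5012, -0.2899, 0.2581]
ee_rot: [3.14, 0.012, -0.536]
ft_force: [-0.1, -0.0, 0.1]
grip_width: -0.002
```

```bash
python3 - <<'E'
from h import *
st(); plan([.503,.06,.2],yaw=-.037)
E
```

```text
1.23 p [ 0.5012 -0.2899  0.2581] r [ 3.14   0.012 -0.536] F [-0.1 -0.   0.1] g -0.002 q7 [ 0.73  0.3  -0.34  1.43  0.1   1.44 -0.14]
n 10
[-0.0177, -0.0302, 0.006, -2.86]
[-0.0161, -0.031, 0.006, -2.86]
[-0.0146, -0.0318, 0.006, -2.86]
[-0.013, -0.0325, 0.006, -2.86]
[-0.0113, -0.0331, 0.006, -2.86]
[-0.0097, -0.0336, 0.006, -2.86]
[-0.008, -0.034, 0.006, -2.86]
[-0.0063, -0.0344, 0.006, -2.86]
[-0.0045, -0.0347, 0.006, -2.86]
[-0.0028, -0.0348, 0.006, -2.86]
```

Request:
carry_out --steps '[[[-0.018,-0.03,0.005,-2.86,0],[-0.016,-0.031,0.005,-2.86,0],[-0.015,-0.032,0.005,-2.86,0],[-0.013,-0.032,0.005,-2.86,0],[-0.011,-0.033,0.005,-2.86,0],[-0.01,-0.034,0.005,-2.86,0],[-0.008,-0.034,0.005,-2.86,0],[-0.006,-0.034,0.005,-2.86,0],[-0.005,-0.035,0.005,-2.86,0],[-0.003,-0.035,0.005,-2.86,0],[0,0,0,0,0]]]'

```text
time_s: 2.15
ee_pos: [0.4966, 0.0849, 0.2054]
ee_rot: [-3.132, 0.012, 0.004]
ft_force: [-0.4, 0.5, -0.2]
grip_width: -0.003
```

```bash
python3 - <<'E'
from h import *
st(); 
c=cam("wrist");im=viewer.camera("wrist");cv2.imwrite("pics/w1.png",im)
for X in [[.5067,.0774,.08],[.5089,.1374,.08],[.5111,.1974,.08],[.6312,.063,.062]]: print(proj("wrist",X,c))
plan([.503,.0774,.09],yaw=-.037)
E
```

```text
2.15 p [0.4966 0.0849 0.2054] r [-3.132  0.012  0.004] F [-0.4  0.5 -0.2] g -0.003 q7 [ 0.35  0.2  -0.65  1.7   0.11  1.29 -0.32]
[332.70819142 243.57472772]
[336.88461428 164.68523878]
[340.7506925  82.0361323]
[474.45431613 253.74549361]
n 4
[0.0018, 0.0013, 0.0288, 0.52]
[0.0018, 0.0012, 0.0288, 0.52]
[0.0018, 0.0012, 0.0288, 0.52]
[0.0019, 0.0012, 0.0288, 0.52]
```

View pics/w1.png

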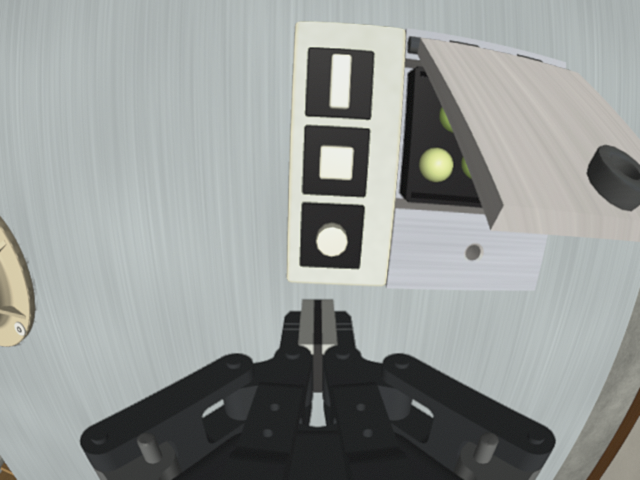

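Request:
carry_out --steps '[[[0.001,0,0,-7.0,0],[0.001,0,0,-7.0,0],[0.001,0,0,-7.0,0],[0.001,0,0,-7.0,0],[0,0,0,-7.0,0],[0,0,0,-7.0,0],[0,0,0,-7.0,0],[0,0,0,-7.0,0],[0,0,0,-7.0,0],[0,0,0,-7.0,0],[0,0,0,-7.0,0],[0,0,0,-7.0,0],[0,0,0,-4.0,0],[0,0,0,0,0]]]'

```text
time_s: 3.37
ee_pos: [0.502, 0.0653, 0.203]
ee_rot: [-3.123, -0.0, 1.566]
ft_force: [0.3, 0.4, 0.5]
grip_width: -0.0
```

```bash
python3 - <<'E'
from h import *
st(); 
plan([.505,.0765,.09],yaw=1.534)
E
```

```text
3.37 p [0.502  0.0653 0.203 ] r [-3.123 -0.     1.566] F [0.3 0.4 0.5] g -0.0 q7 [ 0.53  0.25 -0.84  1.69  0.19  1.31  1.22]
n 4
[0.0028, 0.0012, 0.0282, 0.45]
[0.0028, 0.0012, 0.0282, 0.45]
[0.0028, 0.0012, 0.0282, 0.45]
[0.0028, 0.0012, 0.0282, 0.45]
```

Request:
carry_out --steps '[[[0.003,0.001,0.028,0.5,0],[0.003,0.001,0.028,0.5,0],[0.003,0.001,0.028,0.5,0],[0.002,0.001,0.024,0.5,0],[0,0,0,0,0]]]'

```text
time_s: 3.78
ee_pos: [0.5074, 0.0702, 0.0927]
ee_rot: [-3.129, 0.003, 1.505]
ft_force: [-1.7, -0.2, 0.2]
grip_width: -0.001
```

```bash
python3 - <<'E'
from h import *
st(); 
plan([.505,.0765,.074],yaw=1.534,step=.006)
E
```

```text
3.78 p [0.5074 0.0702 0.0927] r [-3.129e+00  3.000e-03  1.505e+00] F [-1.7 -0.2  0.2] g -0.001 q7 [ 0.46  0.38 -0.79  1.82  0.3   1.09  1.06]
n 4
[0.0015, -0.0006, 0.0047, -0.42]
[0.0015, -0.0006, 0.0047, -0.42]
[0.0016, -0.0006, 0.0047, -0.42]
[0.0016, -0.0006, 0.0047, -0.42]
```

Request:
carry_out --steps '[[[0.002,-0.001,0.003,0,0],[0.002,0,0.004,0,0],[0.001,0,0.005,0,0],[0,0,0.005,0,0],[0,0,0.003,0,0]]]'

```text
time_s: 4.2
ee_pos: [0.5084, 0.0741, 0.0754]
ee_rot: [-3.132, 0.004, 1.497]
ft_force: [-3.5, -1.4, 4.2]
grip_width: -0.0
```

```bash
python3 - <<'E'
from h import *
st(); cv2.imwrite("pics/w2.png",viewer.camera("wrist"))
E
```

```text
4.2 p [0.5084 0.0741 0.0754] r [-3.132  0.004  1.497] F [-3.5 -1.4  4.2] g -0.0 q7 [ 0.44  0.4  -0.78  1.83  0.32  1.05  1.03]
```

View pics/w2.png

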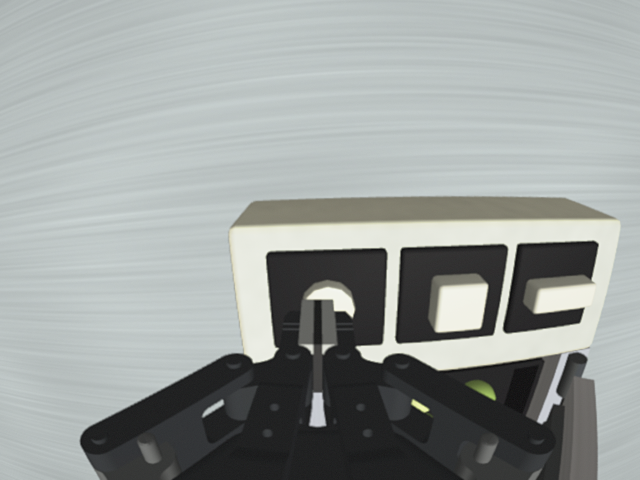

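The fingers are on the round key (about (327,295)). At 4.2 N it's mostly down, so I'll press a bit further and then rise.

Request:
carry_out --steps '[[[0,0,0.004,0,0],[0,0,0.003,0,0],[0,0,0.002,0,0]]]'

```text
time_s: 4.5
ee_pos: [0.5088, 0.0743, 0.0739]
ee_rot: [-3.134, 0.009, 1.498]
ft_force: [-10.0, -2.2, 16.8]
grip_width: 0.003
```

```bash
python3 - <<'E'
from h import *
st(); plan([.507,.0755,.1],yaw=1.534)
E
```

```text
4.5 p [0.5088 0.0743 0.0739] r [-3.134  0.009  1.498] F [-10.   -2.2  16.8] g 0.003 q7 [ 0.43  0.4  -0.78  1.83  0.33  1.05  1.02]
n 1
[0.0009, -0.0021, -0.0261, -2.09]
```

Round key is bottomed (16.8 N). I'll rise and move to the square key.

Request:
carry_out --steps '[[[0,-0.001,-0.015,-1,0],[0.001,-0.001,-0.018,-1,0],[0.016,0,0,0,0],[0.016,0,0,0,0],[0.016,0,0,0,0],[0.012,0,0,0,0],[0,0,0,0,0]]]'

```text
time_s: 5.08
ee_pos: [0.5136, 0.1365, 0.1134]
ee_rot: [3.138, 0.01, 1.529]
ft_force: [-0.1, 1.1, -0.5]
grip_width: -0.0
```

```bash
python3 - <<'E'
from h import *
st(); plan([.508,.137,.083],yaw=1.534)
c=cam("wrist");cv2.imwrite("pics/w3.png",viewer.camera("wrist"))
for X in [[.5067,.0774,.08],[.5089,.1374,.08],[.5111,.1974,.08]]: print(proj("wrist",X,c))
E
```

```text
5.08 p [0.5136 0.1365 0.1134] r [3.138 0.01  1.529] F [-0.1  1.1 -0.5] g -0.0 q7 [ 0.34  0.39 -0.82  1.76  0.32  1.13  0.95]
n 1
[0.0006, -0.0058, 0.0304, -0.26]
[206.88960003 275.68721482]
[319.3211134  276.68169759]
[432.21801529 275.60335091]
```

View pics/w3.png

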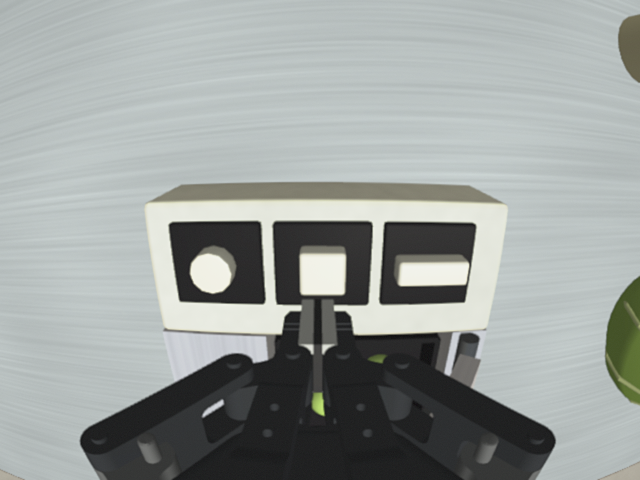

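Request:
carry_out --steps '[[[0.001,-0.004,0.015,0,0],[0.001,-0.003,0.014,0,0],[0,0,0.006,0,0],[0,0,0.005,0,0],[0,0,0.005,0,0],[0,0,0.003,0,0]]]'

```text
time_s: 5.63
ee_pos: [0.5098, 0.1348, 0.0735]
ee_rot: [3.131, 0.014, 1.526]
ft_force: [-20.9, -4.9, 41.3]
grip_width: -0.004
```

```bash
python3 - <<'E'
from h import *
st()
E
```

```text
5.63 p [0.5098 0.1348 0.0735] r [3.131 0.014 1.526] F [-20.9  -4.9  41.3] g -0.004 q7 [ 0.32  0.42 -0.79  1.81  0.37  1.05  0.91]
```

Square key is fully down, though pressed harder than it needed to be. On to the bar key, more gently.

Request:
carry_out --steps '[[[0,0,-0.015,0,0],[0.001,0,-0.018,0,0],[0.016,0,0,0,0],[0.016,0,0,0,0],[0.016,0,0,0,0],[0.013,0,0,0,0],[0,0,0,0,0]]]'

```text
time_s: 6.22
ee_pos: [0.5176, 0.1927, 0.1123]
ee_rot: [3.123, 0.017, 1.516]
ft_force: [-0.2, 1.8, 0.2]
grip_width: 0.002
```

```bash
python3 - <<'E'
from h import *
st(); plan([.509,.199,.083],yaw=1.534)
E
```

```text
6.22 p [0.5176 0.1927 0.1123] r [3.123 0.017 1.516] F [-0.2  1.8  0.2] g 0.002 q7 [ 0.21  0.43 -0.81  1.71  0.37  1.14  0.81]
n 1
[0.0063, -0.0095, 0.0291, -1.04]
```

Request:
carry_out --steps '[[[0.004,-0.005,0.014,-0.5,0],[0.003,-0.005,0.013,-0.5,0],[0.001,-0.001,0.004,0,0],[0,0,0.004,0,0],[0,0,0.003,0,0]]]'

```text
time_s: 6.63
ee_pos: [0.5105, 0.1973, 0.0747]
ee_rot: [3.12, 0.018, 1.531]
ft_force: [-3.4, 2.6, 4.4]
grip_width: -0.001
```

```bash
python3 - <<'E'
from h import *
st()
c=cam("wrist");cv2.imwrite("pics/w4.png",viewer.camera("wrist"))
E
```

```text
6.63 p [0.5105 0.1973 0.0747] r [3.12  0.018 1.531] F [-3.4  2.6  4.4] g -0.001 q7 [ 0.19  0.46 -0.8   1.77  0.4   1.07  0.78]
```

View pics/w4.png

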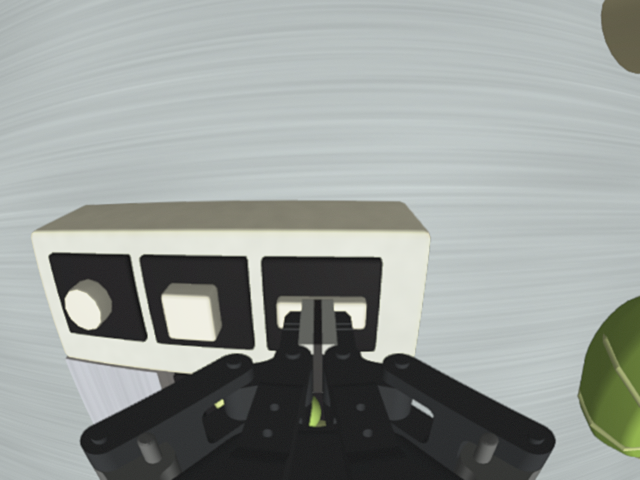

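Bar key is going down (4.4 N); I'll finish the press, then rise clear of the lid.

Request:
carry_out --steps '[[[0,0,0.003,0,0],[0,0,0.003,0,0],[0,0,-0.015,0,0],[0,-0.004,-0.03,0,0],[0,-0.004,-0.035,0,0],[0,0,-0.035,0,0],[0,0,-0.035,0,0],[0,0,-0.03,0,0],[0,0,-0.02,0,0],[0,0,0,0,0]]]'

```text
time_s: 7.52
ee_pos: [0.4996, 0.1963, 0.2861]
ee_rot: [3.117, 0.023, 1.523]
ft_force: [-0.1, 0.4, -0.4]
grip_width: -0.003
```

```bash
python3 - <<'E'
from h import *
st()
yh,zh=.2278,.066
def lidpt(th,y=-.150,z=.012): return np.array([.5958, yh+y*np.cos(th)+z*np.sin(th), zh-y*np.sin(th)+z*np.cos(th)]).round(4)
for th in np.arange(1.1,-.01,-.1): print(round(th,2),lidpt(th),lidpt(th,-.185))
plan([.5955,.19,.28],yaw=1.534)
E
```

```text
7.52 p [0.4996 0.1963 0.2861] r [3.117 0.023 1.523] F [-0.1  0.4 -0.4] g -0.003 q7 [ 0.27  0.26 -0.88  1.5   0.23  1.47  0.91]
1.1 [0.5958 0.1705 0.2051] [0.5958 0.1546 0.2363]
1.0 [0.5958 0.1569 0.1987] [0.5958 0.1379 0.2282]
0.9 [0.5958 0.144  0.191 ] [0.5958 0.1222 0.2184]
0.8 [0.5958 0.1319 0.182 ] [0.5958 0.1075 0.2071]
0.7 [0.5958 0.1208 0.1718] [0.5958 0.094  0.1944]
0.6 [0.5958 0.1108 0.1606] [0.5958 0.0819 0.1804]
0.5 [0.5958 0.1019 0.1484] [0.5958 0.0712 0.1652]
0.4 [0.5958 0.0943 0.1355] [0.5958 0.0621 0.1491]
0.3 [0.5958 0.088  0.1218] [0.5958 0.0546 0.1321]
0.2 [0.5958 0.0832 0.1076] [0.5958 0.0489 0.1145]
0.1 [0.5958 0.0797 0.0929] [0.5958 0.0449 0.0964]
-0.0 [0.5958 0.0778 0.078 ] [0.5958 0.0428 0.078 ]
n 3
[-0.0005, 0.032, 0.0028, -0.21]
[-0.0006, 0.032, 0.0028, -0.21]
[-0.0007, 0.032, 0.0028, -0.21]
```

Request:
carry_out --steps '[[[0,0.03,0.002,0,0],[0,0.03,0.002,0,0],[0,0.03,0.002,0,0],[0,0.008,0.002,0,0],[0,0,0.01,0,0],[0,0,0,0,0]]]'

```text
time_s: 8.02
ee_pos: [0.6032, 0.1866, 0.2719]
ee_rot: [3.11, 0.028, 1.517]
ft_force: [-0.2, 0.2, -1.5]
grip_width: -0.001
```

```bash
python3 - <<'E'
from h import *
st()
plan([.5955,.19,.21],yaw=1.534,step=.02)
c=cam("wrist");cv2.imwrite("pics/w5.png",viewer.camera("wrist"))
cv2.imwrite("pics/s5.png",viewer.camera("side")[100:340,200:520])
E
```

```text
8.02 p [0.6032 0.1866 0.2719] r [3.11  0.028 1.517] F [-0.2  0.2 -1.5] g -0.001 q7 [ 0.17  0.48 -0.81  1.27  0.38  1.52  0.91]
n 4
[0.0012, -0.0024, 0.0154, -0.24]
[0.0012, -0.0024, 0.0154, -0.24]
[0.0012, -0.0024, 0.0154, -0.24]
[0.0012, -0.0024, 0.0154, -0.24]
```

View pics/w5.png

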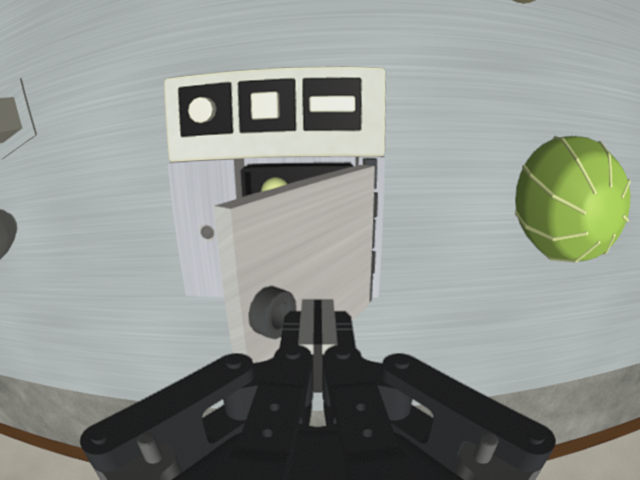

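View pics/s5.png

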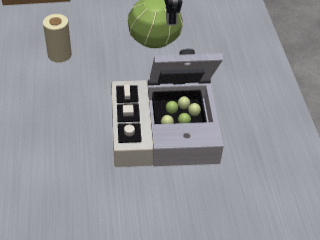

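Keys are back up and the fingers are behind the lid, beside the collar (collar at (270,310) in the wrist view). I'll descend onto the outer face.

Request:
carry_out --steps '[[[0.002,-0.003,0.016,0,0],[0.002,-0.003,0.016,0,0],[0.001,-0.003,0.015,0,0],[0.001,-0.002,0.012,0,0],[0,0,0,0,0]]]'

```text
time_s: 8.53
ee_pos: [0.5895, 0.194, 0.2168]
ee_rot: [3.102, 0.028, 1.522]
ft_force: [0.2, -0.3, -0.5]
grip_width: -0.001
```

```bash
python3 - <<'E'
from h import *
st()
plan([.5955,.1585,.186],step=.012)
E
```

```text
8.53 p [0.5895 0.194  0.2168] r [3.102 0.028 1.522] F [ 0.2 -0.3 -0.5] g -0.001 q7 [ 0.18  0.48 -0.81  1.41  0.39  1.39  0.88]
n 4
[-0.0086, 0.0016, 0.008, -0.0]
[-0.0086, 0.0016, 0.008, -0.0]
[-0.0086, 0.0016, 0.008, -0.0]
[-0.0086, 0.0016, 0.008, -0.0]
```

Request:
carry_out --steps '[[[-0.01,0.001,0.008,0,0],[-0.01,0.001,0.008,0,0],[-0.01,0.001,0.008,0,0],[-0.009,0,0.008,0,0]]]'

```text
time_s: 8.87
ee_pos: [0.5904, 0.1569, 0.1903]
ee_rot: [3.096, 0.025, 1.529]
ft_force: [0.3, 1.5, 3.4]
grip_width: 0.001
```

```bash
python3 - <<'E'
from h import *
st()
plan([.5955,.135,.167],step=.012)
E
```

```text
8.87 p [0.5904 0.1569 0.1903] r [3.096 0.025 1.529] F [0.3 1.5 3.4] g 0.001 q7 [ 0.25  0.46 -0.81  1.48  0.39  1.32  0.94]
n 3
[-0.007, 0.0016, 0.008, -0.0]
[-0.007, 0.0016, 0.008, -0.0]
[-0.007, 0.0016, 0.008, -0.0]
```

Request:
carry_out --steps '[[[-0.009,0.001,0.009,0,0],[-0.009,0.001,0.009,0,0],[-0.008,0.001,0.01,0,0],[-0.008,0,0.011,0,0],[-0.007,0,0.012,0,0]]]'

```text
time_s: 9.28
ee_pos: [0.5945, 0.1097, 0.1384]
ee_rot: [3.093, 0.024, 1.528]
ft_force: [-0.3, 2.0, 0.4]
grip_width: 0.001
```

```bash
python3 - <<'E'
from h import *
st()
plan([.5955,.1025,.117],step=.012)
E
```

```text
9.28 p [0.5945 0.1097 0.1384] r [3.093 0.024 1.528] F [-0.3  2.   0.4] g 0.001 q7 [ 0.33  0.48 -0.79  1.57  0.41  1.2   0.99]
n 2
[-0.0033, 0.0001, 0.0108, -0.0]
[-0.0033, 0.0001, 0.0108, -0.0]
```

Request:
carry_out --steps '[[[-0.005,0,0.012,0,0],[-0.004,0,0.012,0,0],[-0.003,0,0.012,0,0],[-0.002,0,0.012,0,0],[0,0,0.01,0,0]]]'

```text
time_s: 9.7
ee_pos: [0.5964, 0.0885, 0.0769]
ee_rot: [3.095, 0.026, 1.523]
ft_force: [-65.4, -16.3, 150.2]
grip_width: -0.003
```

```bash
python3 - <<'E'
from h import *
st()
E
```

```text
9.7 p [0.5964 0.0885 0.0769] r [3.095 0.026 1.523] F [-65.4 -16.3 150.2] g -0.003 q7 [ 0.34  0.54 -0.75  1.64  0.46  1.09  0.98]
```

That overshot the stop. The reading was about 165 N in total, above the stated 120 N limit, and I'll report it. I'm backing off now and will check the lid.

Request:
carry_out --steps '[[[0,0,-0.003,0,0],[0,0,-0.02,0,0],[0,0,-0.03,0,0],[0,0,-0.035,0,0],[0,0,-0.03,0,0],[0,0,0,0,0]]]'

```text
time_s: 10.2
ee_pos: [0.5903, 0.0913, 0.1957]
ee_rot: [3.098, 0.03, 1.524]
ft_force: [0.8, 0.8, -0.2]
grip_width: 0.001
```

```bash
python3 - <<'E'
from h import *
st()
c=cam("wrist");cv2.imwrite("pics/w6.png",viewer.camera("wrist"))
i=viewer.camera("side");cv2.imwrite("pics/s6.png",cv2.resize(i[140:275,300:435],None,fx=4.4,fy=4.4,interpolation=cv2.INTER_CUBIC))
for X in [[.6312,.063,.092],[.6312,.063,.062]]: print(proj("wrist",X,c),proj("side",X))
E
```

```text
10.2 p [0.5903 0.0913 0.1957] r [3.098 0.03  1.524] F [ 0.8  0.8 -0.2] g 0.001 q7 [ 0.37  0.43 -0.81  1.51  0.36  1.31  1.05]
[286.22848064 288.93306307] [387.22600155 225.89845716]
[290.15550665 271.51079736] [386.20370763 235.0491938 ]
```

View pics/w6.png

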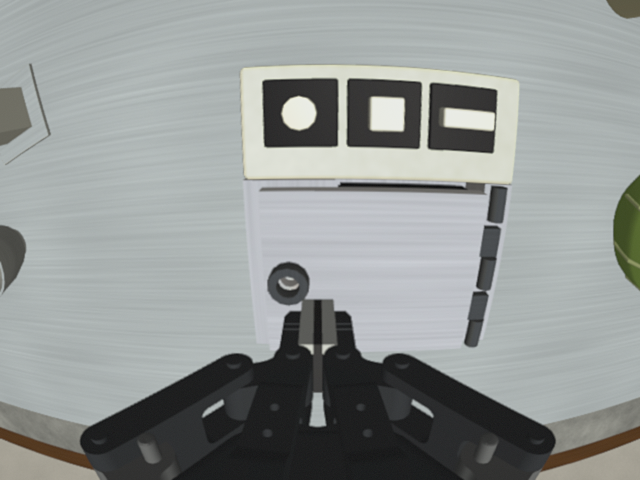

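View pics/s6.png

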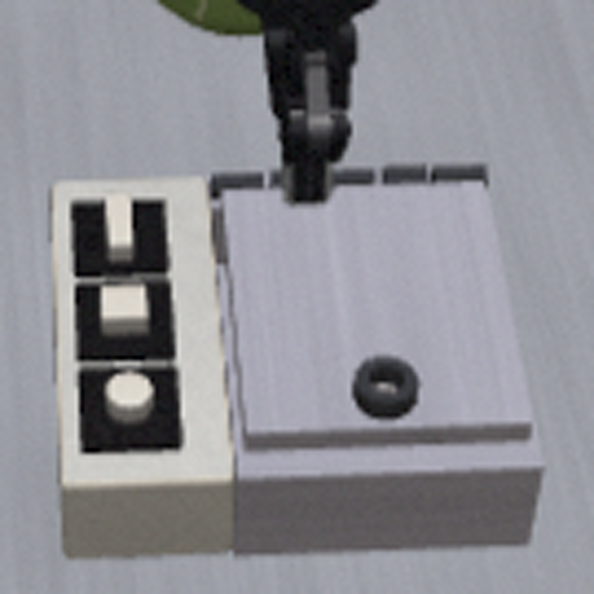

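Lid is flat and shut: the collar is at (289,283) in the wrist view and (387.6,226.3) in the side view, against a predicted (387.2,225.9). Next I'll go to the pin with the gripper open.

```bash
python3 - <<'E'
from h import *
plan([.465,-.245,.24],yaw=1.52,step=.03)
E
```

```text
n 13
[-0.0263, -0.0082, -0.0033, 0.02]
[-0.0263, -0.0082, -0.0033, 0.02]
[-0.0263, -0.0082, -0.0033, 0.02]
[-0.0263, -0.0082, -0.0033, 0.02]
[-0.0263, -0.0081, -0.0033, 0.02]
[-0.0263, -0.0081, -0.0033, 0.02]
[-0.0263, -0.0081, -0.0033, 0.02]
[-0.0263, -0.0081, -0.0033, 0.02]
[-0.0263, -0.0081, -0.0033, 0.02]
[-0.0263, -0.0081, -0.0033, 0.02]
[-0.0263, -0.0081, -0.0033, 0.02]
[-0.0263, -0.0081, -0.0033, 0.02]
[-0.0263, -0.0081, -0.0033, 0.02]
```

Request:
carry_out --steps '[[[-0.026,-0.008,-0.004,0,0.0854],[-0.026,-0.008,-0.004,0,0.0854],[-0.026,-0.008,-0.004,0,0.0854],[-0.026,-0.008,-0.004,0,0.0854],[-0.026,-0.008,-0.004,0,0.0854],[-0.026,-0.008,-0.004,0,0.0854],[-0.026,-0.008,-0.004,0,0.0854],[-0.026,-0.008,-0.003,0,0.0854],[-0.026,-0.008,-0.003,0,0.0854],[-0.026,-0.008,-0.003,0,0.0854],[-0.026,-0.008,-0.003,0,0.0854],[-0.026,-0.008,-0.003,0,0.0854],[-0.02,-0.008,-0.003,0,0.0854],[0,0,0,0,0.0854]]]'

```text
time_s: 11.47
ee_pos: [0.4517, -0.2528, 0.2165]
ee_rot: [3.138, 0.024, 1.525]
ft_force: [-0.8, -0.7, 0.5]
grip_width: 1.001
```

```bash
python3 - <<'E'
from h import *
st()
c=cam("wrist");cv2.imwrite("pics/w7.png",viewer.camera("wrist"))
for X in [[.4622,-.257,.104],[.4622,-.257,.068]]: print(proj("wrist",X,c))
E
```

```text
11.47 p [ 0.4517 -0.2528  0.2165] r [3.138 0.024 1.525] F [-0.8 -0.7  0.5] g 1.001 q7 [ 1.03  0.21 -0.68  1.67  0.16  1.3   1.84]
[316.06477193 251.69426929]
[317.30914546 236.50891097]
```

View pics/w7.png

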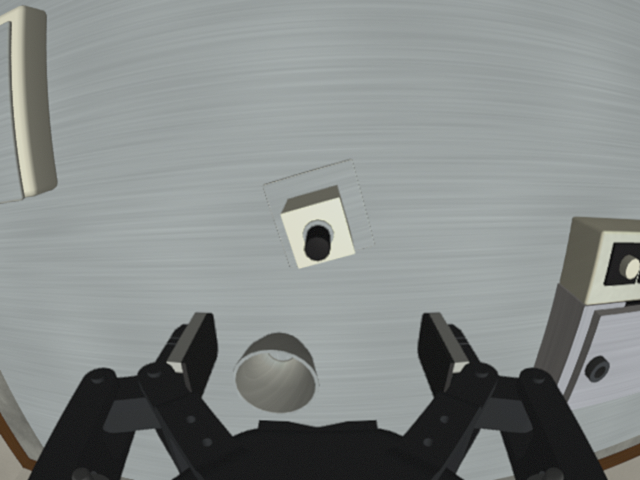

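Wrist view: grip top at (317,249), flange at (318,232). That matches the pin at (0.462,-0.2565), given the wrist camera's constant offset of about 4 px in v.

```bash
python3 - <<'E'
from h import *
plan([.4622,-.2567,.12],step=.025)
E
```

```text
n 4
[-0.0008, 0.0025, 0.024, -0.0]
[-0.0008, 0.0025, 0.024, -0.0]
[-0.0008, 0.0025, 0.024, -0.0]
[-0.0008, 0.0025, 0.024, -0.0]
```

Request:
carry_out --steps '[[[-0.001,0.003,0.024,0,0.0854],[-0.001,0.003,0.024,0,0.0854],[-0.001,0.003,0.023,0,0.0854],[0,0.003,0.015,0,0.0854],[0,0,0,0,0.0854]]]'

```text
time_s: 11.93
ee_pos: [0.4643, -0.2524, 0.1215]
ee_rot: [-3.141, 0.019, 1.528]
ft_force: [-0.6, -0.2, 0.3]
grip_width: 1.003
```

```bash
python3 - <<'E'
from h import *
st();plan([.4622,-.2567,.0735],step=.015)
E
```

```text
11.93 p [ 0.4643 -0.2524  0.1215] r [-3.141  0.019  1.528] F [-0.6 -0.2  0.3] g 1.003 q7 [ 0.98  0.33 -0.66  1.77  0.24  1.12  1.77]
n 4
[-0.0009, -0.0005, 0.012, -0.0]
[-0.0009, -0.0005, 0.012, -0.0]
[-0.0009, -0.0005, 0.012, -0.0]
[-0.0009, -0.0005, 0.012, -0.0]
```

Request:
carry_out --steps '[[[-0.002,-0.001,0.014,0,0.0854],[-0.002,-0.001,0.014,0,0.0854],[-0.001,0,0.012,0,0.0854],[0,0,0.008,0,0.0854],[0,0,0,0,0.0854]]]'

```text
time_s: 12.35
ee_pos: [0.4627, -0.2527, 0.0697]
ee_rot: [-3.138, 0.015, 1.535]
ft_force: [0.9, 0.6, 0.0]
grip_width: 1.005
```

```bash
python3 - <<'E'
from h import *
st();plan([.4622,-.2567,.0735],step=.015)
cv2.imwrite("pics/w8.png",viewer.camera("wrist"))
i=viewer.camera("side");cv2.imwrite("pics/s8.png",cv2.resize(i[320:420,260:400],None,fx=4.5,fy=4.5,interpolation=cv2.INTER_CUBIC))
E
```

```text
12.35 p [ 0.4627 -0.2527  0.0697] r [-3.138  0.015  1.535] F [0.9 0.6 0. ] g 1.005 q7 [ 0.96  0.39 -0.64  1.82  0.29  1.02  1.74]
n 1
[-0.0041, -0.0003, -0.0038, -0.0]
```

View pics/w8.png

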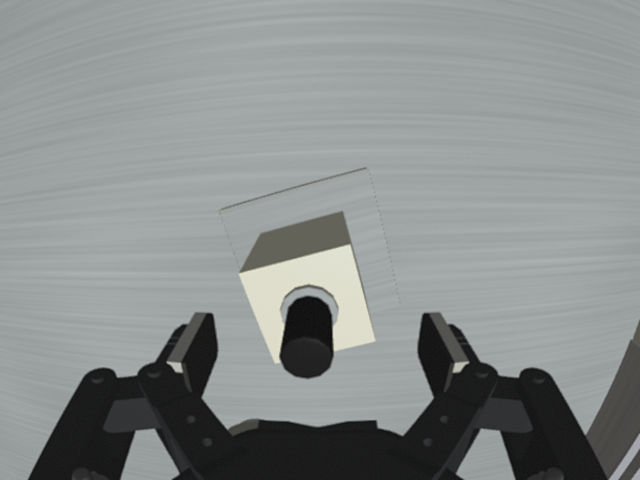

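View pics/s8.png

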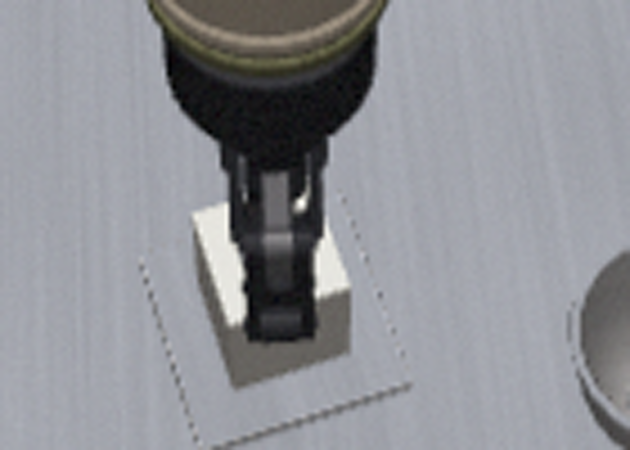

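Request:
carry_out --steps '[[[-0.004,0,-0.005,0,0.0854],[0,0,0,0,0.0854]]]'

```text
time_s: 12.62
ee_pos: [0.4644, -0.2573, 0.0782]
ee_rot: [3.142, 0.017, 1.536]
ft_force: [-0.7, 1.1, 0.4]
grip_width: 1.002
```

```bash
python3 - <<'E'
from h import *
st()
E
```

```text
12.62 p [ 0.4644 -0.2573  0.0782] r [3.142 0.017 1.536] F [-0.7  1.1  0.4] g 1.002 q7 [ 0.97  0.38 -0.64  1.81  0.28  1.04  1.75]
```

Request:
carry_out --steps '[[[0,-0.002,0.003,0,0.0854],[0,0,0,0,0.0854]]]'

```text
time_s: 12.78
ee_pos: [0.4633, -0.2581, 0.0769]
ee_rot: [3.139, 0.018, 1.535]
ft_force: [-0.3, 0.3, -0.4]
grip_width: 1.006
```

```bash
python3 - <<'E'
from h import *
st()
E
```

```text
12.78 p [ 0.4633 -0.2581  0.0769] r [3.139 0.018 1.535] F [-0.3  0.3 -0.4] g 1.006 q7 [ 0.97  0.38 -0.64  1.81  0.28  1.03  1.75]
```

Request:
carry_out --steps '[[[0.001,-0.001,0.003,0,0.0854],[0,0,0,0,0.05],[0,0,0,0,0.03]]]'

```text
time_s: 13.03
ee_pos: [0.4625, -0.2575, 0.0744]
ee_rot: [3.137, 0.02, 1.535]
ft_force: [0.1, -0.9, -0.6]
grip_width: 0.749
```

```bash
python3 - <<'E'
from h import *
st()
E
```

```text
13.03 p [ 0.4625 -0.2575  0.0744] r [3.137 0.02  1.535] F [ 0.1 -0.9 -0.6] g 0.749 q7 [ 0.97  0.38 -0.64  1.82  0.29  1.02  1.75]
```

Request:
carry_out --steps '[[[0,0,0,0,0.0],[0,0,0,0,0.0],[0,0,0,0,0.0],[0,0,0,0,0.0],[0,0,0,0,0.0],[0,0,0,0,0.0],[0,0,0,0,0.0],[0,0,0,0,0.0]]]' --squeeze 90

```text
time_s: 13.7
ee_pos: [0.4626, -0.2572, 0.0746]
ee_rot: [3.138, 0.019, 1.535]
ft_force: [-0.6, 0.2, -0.6]
grip_width: 0.208
```

```bash
python3 - <<'E'
from h import *
st()
cv2.imwrite("pics/w9.png",viewer.camera("wrist"))
E
```

```text
13.7 p [ 0.4626 -0.2572  0.0746] r [3.138 0.019 1.535] F [-0.6  0.2 -0.6] g 0.208 q7 [ 0.97  0.38 -0.64  1.82  0.28  1.02  1.75]
```

View pics/w9.png

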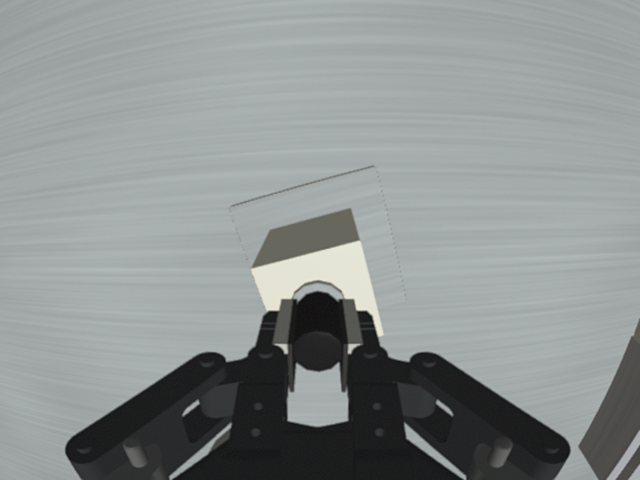

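The grip is held centrally between the pads and the opening stopped near 18 mm. Lifting.

Request:
carry_out --steps '[[[0,0,-0.01,0,0],[0,0,-0.02,0,0],[0,0,-0.025,0,0],[0,0,-0.025,0,0],[0,0,-0.025,0,0],[0,0,-0.02,0,0],[0,0,0,0,0]]]'

```text
time_s: 14.33
ee_pos: [0.4619, -0.2534, 0.2071]
ee_rot: [3.138, 0.016, 1.537]
ft_force: [0.6, 0.5, 0.6]
grip_width: 0.21
```

```bash
python3 - <<'E'
from h import *
st(); plan([.62,.045,.21],yaw=1.534,step=.03)
cv2.imwrite("pics/w10.png",viewer.camera("wrist"))
cv2.imwrite("pics/s10.png",cv2.resize(viewer.camera("scene")[200:400,130:330],None,fx=3,fy=3))
E
```

```text
14.33 p [ 0.4619 -0.2534  0.2071] r [3.138 0.016 1.537] F [0.6 0.5 0.6] g 0.21 q7 [ 1.02  0.24 -0.68  1.66  0.17  1.29  1.84]
n 12
[0.0253, 0.0123, -0.0006, 0.01]
[0.0253, 0.0123, -0.0006, 0.01]
[0.0253, 0.0123, -0.0006, 0.01]
[0.0253, 0.0123, -0.0006, 0.01]
[0.0253, 0.0123, -0.0006, 0.01]
[0.0253, 0.0123, -0.0006, 0.01]
[0.0253, 0.0123, -0.0006, 0.01]
[0.0253, 0.0123, -0.0006, 0.01]
[0.0253, 0.0123, -0.0006, 0.01]
[0.0253, 0.0123, -0.0006, 0.01]
[0.0253, 0.0123, -0.0006, 0.01]
[0.0253, 0.0123, -0.0006, 0.01]
```

View pics/s10.png

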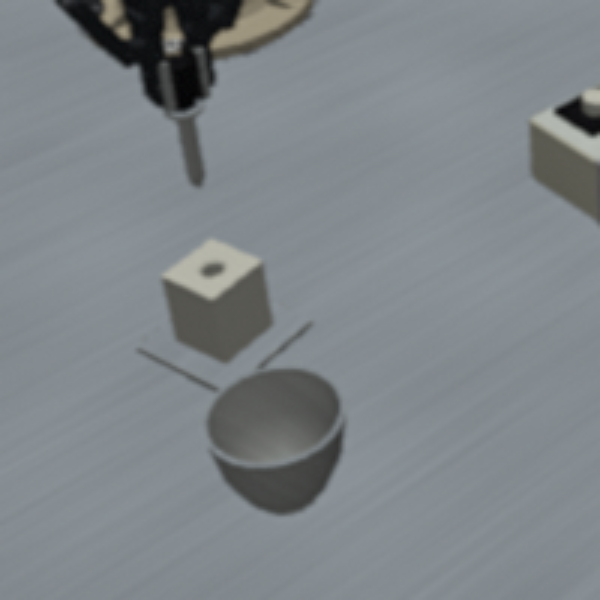

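View pics/w10.png

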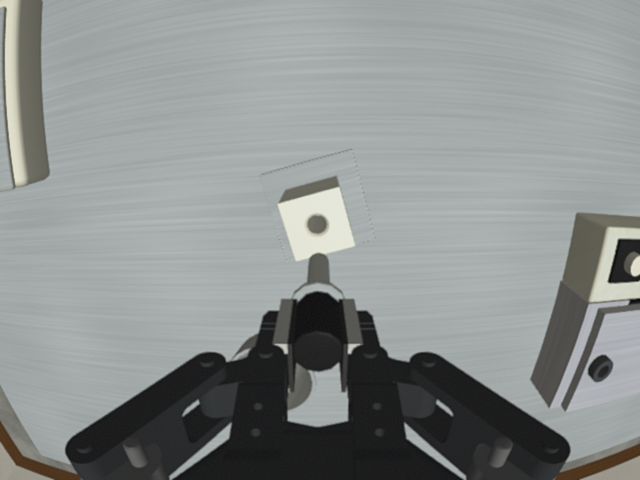

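Pin is out of the rest and upright, with its tip at (318,255) in the wrist view. I'll carry it to the collar.

Request:
carry_out --steps '[[[0.025,0.012,-0.001,0,0],[0.025,0.012,-0.001,0,0],[0.025,0.012,-0.001,0,0],[0.025,0.012,-0.001,0,0],[0.025,0.012,-0.001,0,0],[0.025,0.012,-0.001,0,0],[0.025,0.012,-0.001,0,0],[0.025,0.012,-0.001,0,0],[0.025,0.012,-0.001,0,0],[0.025,0.012,-0.001,0,0],[0.022,0.012,0,0,0],[0.01,0.006,0,0,0],[0,0,0,0,0],[0,0,0,0,0]]]'

```text
time_s: 15.6
ee_pos: [0.6031, 0.0335, 0.1872]
ee_rot: [-3.108, 0.011, 1.531]
ft_force: [0.3, -0.6, -0.6]
grip_width: 0.207
```

```bash
python3 - <<'E'
from h import *
st(); plan([.6312,.063,.2],yaw=1.534,step=.03)
c=cam("wrist");print(proj("wrist",[.6312,.063,.092],c))
cv2.imwrite("pics/w11.png",viewer.camera("wrist"))
E
```

```text
15.6 p [0.6031 0.0335 0.1872] r [-3.108  0.011  1.531] F [ 0.3 -0.6 -0.6] g 0.207 q7 [ 0.43  0.5  -0.77  1.43  0.34  1.38  1.18]
n 2
[0.0152, 0.0132, -0.007, -0.1]
[0.0152, 0.0132, -0.007, -0.1]
[362.22274539 286.91197015]
```

View pics/w11.png

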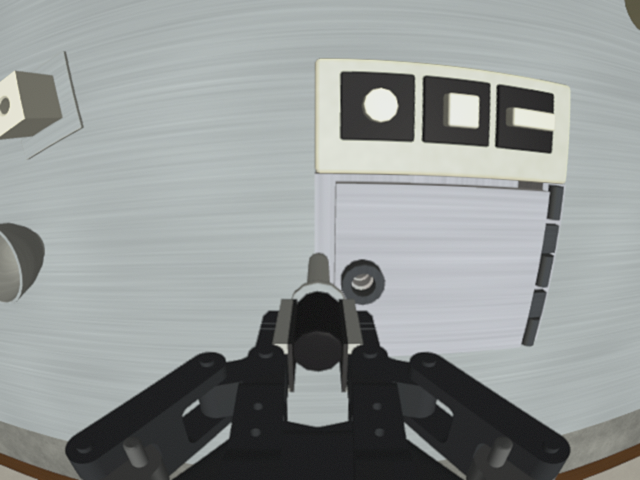

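Request:
carry_out --steps '[[[0.01,0.01,-0.002,0,0],[0.01,0.01,-0.001,0,0],[0.008,0.008,0,0,0],[0.001,0.001,0,0,0],[0,0,0,0,0]]]'

```text
time_s: 16.07
ee_pos: [0.6315, 0.0524, 0.1862]
ee_rot: [-3.102, 0.016, 1.521]
ft_force: [-0.4, 0.5, -0.5]
grip_width: 0.209
```

```bash
cat >> h.py <<'E'
def tip(L=.0686):
    s=monitor.observe(); z=Ro.from_euler("xyz",s["ee_rot"]).as_matrix()[:,2]; t=s["ee_pos"]+L*z
    print("tip",t.round(4),"zdir",z.round(4), "err to hole mm",(1000*(t[:2]-[.6312,.063])).round(1)); return t
E
python3 - <<'E'
from h import *
st(); tip()
for k in ("side","scene"): 
    i=viewer.camera(k); x,y=(340,150) if k=="side" else (300,170)
    cv2.imwrite(f"pics/{k}12.png",cv2.resize(i[y:y+110,x:x+110],None,fx=5,fy=5,interpolation=cv2.INTER_CUBIC))
cv2.imwrite("pics/w12.png",viewer.camera("wrist"))
E
```

```text
16.07 p [0.6315 0.0524 0.1862] r [-3.102  0.016  1.521] F [-0.4  0.5 -0.5] g 0.209 q7 [ 0.35  0.56 -0.75  1.34  0.38  1.42  1.13]
tip [0.6288 0.0514 0.1177] zdir [-0.0399 -0.0145 -0.9991] err to hole mm [ -2.4 -11.6]
```

View pics/side12.png

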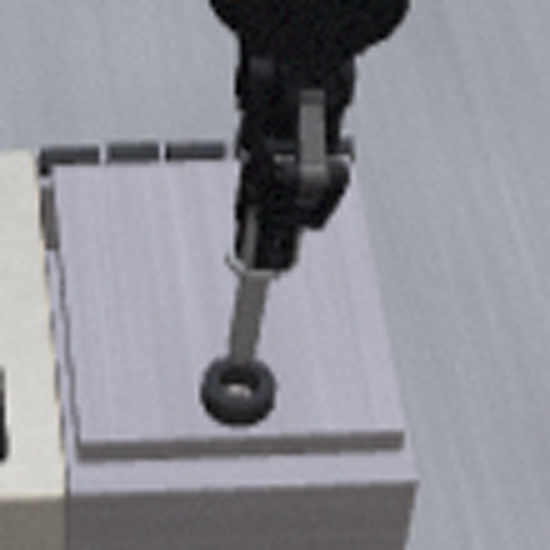

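View pics/scene12.png

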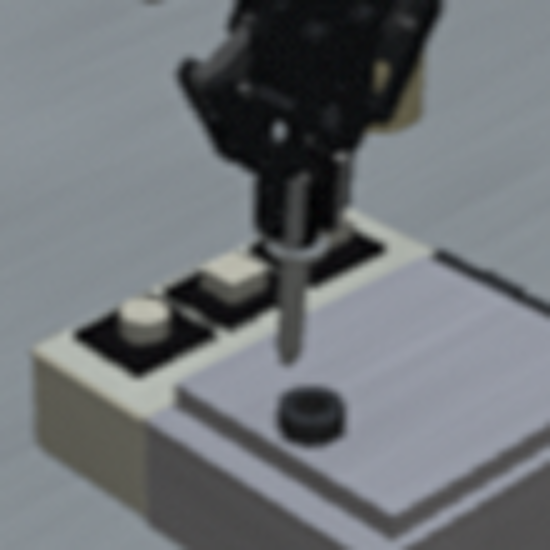

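View pics/w12.png

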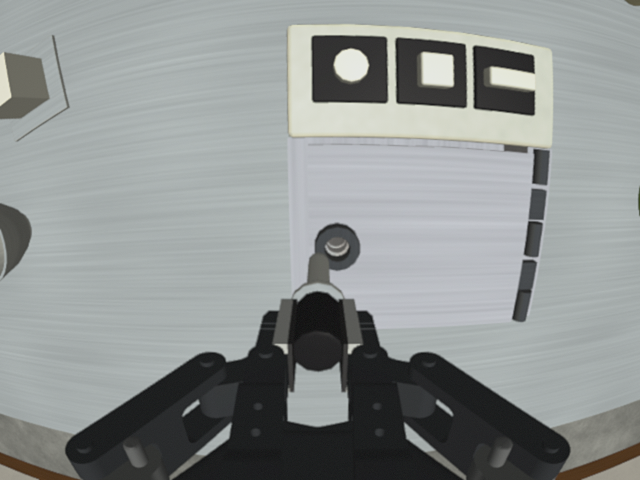

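```bash
python3 - <<'E'
from h import *
f=lambda u,o:((u[0]+.5)/5-.5+o[0],(u[1]+.5)/5-.5+o[1])
S=lambda u:f(u,(340,150)); C=lambda u:f(u,(300,170))
print("tip",tri([("side",S((240,362))),("scene",C((287,362)))]).round(4))
print("collar",tri([("side",S((238,382))),("scene",C((313,399)))]).round(4))
print("flange",tri([("side",S((257,262))),("scene",C((298,247)))]).round(4))
print(onz("side",S((238,382)),.092),onz("scene",C((313,399)),.092))
E
```

```text
tip [0.6277 0.049  0.1199]
collar [0.6309 0.0622 0.0941]
flange [0.6305 0.0507 0.1787]
[0.63109956 0.06271703 0.092     ] [0.62838862 0.06584118 0.092     ]
```

Request:
carry_out --steps '[[[0.006,0.001,0,0,0],[0.005,0.001,0.003,0,0],[0,0,0.004,0,0],[0,0,0.003,0,0],[0,0,0,0,0]]]'

```text
time_s: 16.63
ee_pos: [0.6329, 0.0621, 0.1759]
ee_rot: [-3.104, 0.018, 1.519]
ft_force: [0.6, 0.2, 0.4]
grip_width: 0.209
```

```bash
python3 - <<'E'
from h import *
st(); tip()
for k in ("side","scene"): 
    i=viewer.camera(k); x,y=(340,170) if k=="side" else (310,190)
    cv2.imwrite(f"pics/{k}13.png",cv2.resize(i[y:y+90,x:x+90],None,fx=6,fy=6,interpolation=cv2.INTER_CUBIC))
cv2.imwrite("pics/w13.png",cv2.resize(viewer.camera("wrist")[180:340,220:420],None,fx=3,fy=3,interpolation=cv2.INTER_CUBIC))
E
```

```text
16.63 p [0.6329 0.0621 0.1759] r [-3.104  0.018  1.519] F [0.6 0.2 0.4] g 0.209 q7 [ 0.34  0.58 -0.75  1.35  0.39  1.41  1.11]
tip [0.6302 0.061  0.1074] zdir [-0.0388 -0.0159 -0.9991] err to hole mm [-1. -2.]
```

View pics/side13.png

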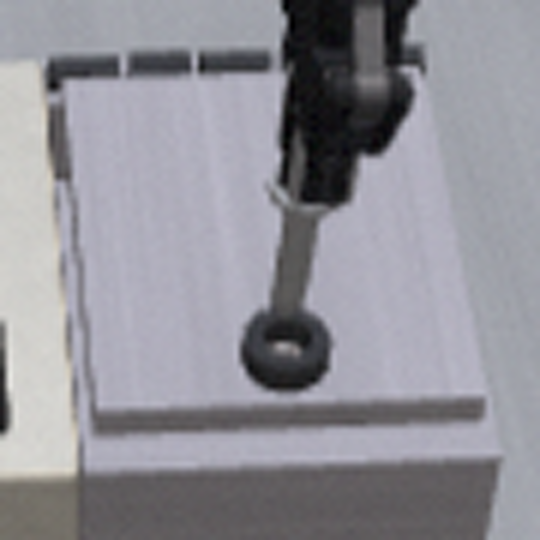

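View pics/scene13.png

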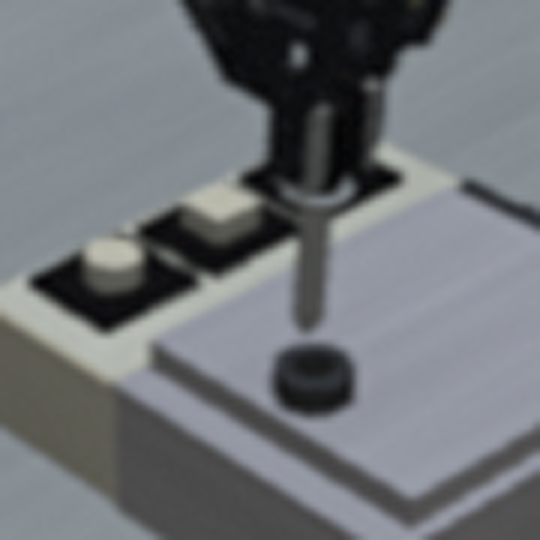

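View pics/w13.png

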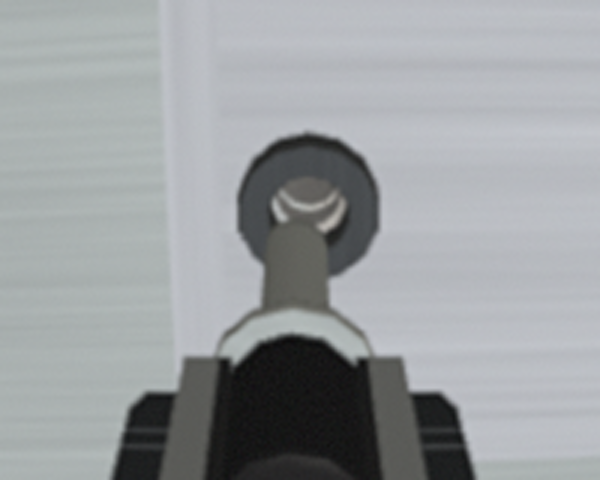

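Request:
carry_out --steps '[[[0.002,0.001,0.004,0,0],[0.001,0,0.004,0,0],[0,0,0.004,0,0],[0,0,0.003,0,0],[0,0,0,0,0]]]'

```text
time_s: 17.2
ee_pos: [0.6342, 0.0647, 0.1603]
ee_rot: [-3.105, 0.018, 1.518]
ft_force: [-0.2, -0.0, -1.0]
grip_width: 0.203
```

```bash
python3 - <<'E'
from h import *
st(); tip()
cv2.imwrite("pics/w14.png",cv2.resize(viewer.camera("wrist")[180:340,220:420],None,fx=3,fy=3,interpolation=cv2.INTER_CUBIC))
i=viewer.camera("scene");cv2.imwrite(f"pics/c14.png",cv2.resize(i[190:280,310:400],None,fx=6,fy=6,interpolation=cv2.INTER_CUBIC))
E
```

```text
17.2 p [0.6342 0.0647 0.1603] r [-3.105  0.018  1.518] F [-0.2 -0.  -1. ] g 0.203 q7 [ 0.33  0.59 -0.74  1.37  0.4   1.38  1.1 ]
tip [0.6316 0.0636 0.0918] zdir [-0.0374 -0.0157 -0.9992] err to hole mm [0.4 0.6]
```

View pics/w14.png

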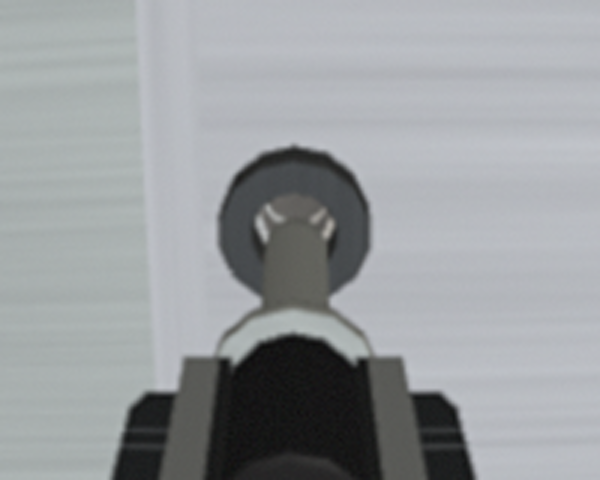

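View pics/c14.png

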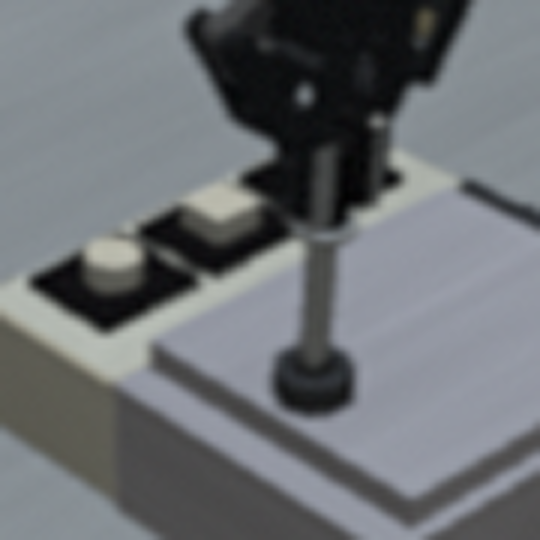

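Tip is centred in the collar bore (centre (296,215) in the crop). I'll insert it slowly.

Request:
carry_out --steps '[[[0,0,0.005,0,0],[0,0,0.005,0,0],[0,0,0.005,0,0],[0,0,0.003,0,0]]]'

```text
time_s: 17.63
ee_pos: [0.6344, 0.0644, 0.1425]
ee_rot: [-3.108, 0.017, 1.517]
ft_force: [-0.2, -0.0, -0.5]
grip_width: 0.209
```

```bash
python3 - <<'E'
from h import *
st(); tip()
E
```

```text
17.63 p [0.6344 0.0644 0.1425] r [-3.108  0.017  1.517] F [-0.2 -0.  -0.5] g 0.209 q7 [ 0.33  0.6  -0.74  1.39  0.4   1.34  1.09]
tip [0.632  0.0634 0.074 ] zdir [-0.0347 -0.0154 -0.9993] err to hole mm [0.8 0.4]
```

Request:
carry_out --steps '[[[0,-0.001,0.005,0,0],[0,0,0.005,0,0],[0,0,0.005,0,0],[0,0,0.003,0,0]]]'

```text
time_s: 17.97
ee_pos: [0.6325, 0.064, 0.1222]
ee_rot: [-3.108, 0.017, 1.517]
ft_force: [1.1, -1.1, 0.6]
grip_width: 0.207
```

```bash
python3 - <<'E'
from h import *
st(); tip()
E
```

```text
17.97 p [0.6325 0.064  0.1222] r [-3.108  0.017  1.517] F [ 1.1 -1.1  0.6] g 0.207 q7 [ 0.33  0.61 -0.73  1.42  0.41  1.3   1.08]
tip [0.6301 0.063  0.0537] zdir [-0.0348 -0.0155 -0.9993] err to hole mm [-1.1 -0. ]
```

Request:
carry_out --steps '[[[0,0.0005,0.005,0,0],[0,0,0.005,0,0],[0,0,0.004,0,0],[0,0,0.002,0,0]]]'

```text
time_s: 18.3
ee_pos: [0.6326, 0.0637, 0.1042]
ee_rot: [-3.108, 0.017, 1.517]
ft_force: [1.8, -0.0, 0.0]
grip_width: 0.208
```

```bash
python3 - <<'E'
from h import *
st(); tip()
E
```

```text
18.3 p [0.6326 0.0637 0.1042] r [-3.108  0.017  1.517] F [ 1.8 -0.   0. ] g 0.208 q7 [ 0.33  0.63 -0.73  1.44  0.43  1.27  1.08]
tip [0.6302 0.0627 0.0357] zdir [-0.0347 -0.0153 -0.9993] err to hole mm [-1.  -0.3]
```

Request:
carry_out --steps '[[[0,0,0.003,0,0],[0,0,0.002,0,0],[0,0,0.002,0,0]]]'

```text
time_s: 18.55
ee_pos: [0.6328, 0.0638, 0.0974]
ee_rot: [-3.109, 0.017, 1.517]
ft_force: [-2.1, -0.4, 5.8]
grip_width: 0.209
```

```bash
python3 - <<'E'
from h import *
st(); tip()
E
```

```text
18.55 p [0.6328 0.0638 0.0974] r [-3.109  0.017  1.517] F [-2.1 -0.4  5.8] g 0.209 q7 [ 0.33  0.63 -0.72  1.45  0.43  1.26  1.07]
tip [0.6305 0.0628 0.0289] zdir [-0.0336 -0.0151 -0.9993] err to hole mm [-0.7 -0.2]
```

Request:
carry_out --steps '[[[0,0,0.002,0,0],[0,0,0.002,0,0],[0,0,0.001,0,0]]]'

```text
time_s: 18.8
ee_pos: [0.6328, 0.0638, 0.0945]
ee_rot: [-3.11, 0.018, 1.517]
ft_force: [-2.8, -0.7, 7.6]
grip_width: 0.204
```

```bash
python3 - <<'E'
from h import *
st(); tip()
E
```

```text
18.8 p [0.6328 0.0638 0.0945] r [-3.11   0.018  1.517] F [-2.8 -0.7  7.6] g 0.204 q7 [ 0.33  0.64 -0.72  1.45  0.43  1.25  1.07]
tip [0.6306 0.0627 0.026 ] zdir [-0.0321 -0.0159 -0.9994] err to hole mm [-0.6 -0.3]
```

Request:
carry_out --steps '[[[0,0,0.002,0,0],[0,0,0.002,0,0]]]'

```text
time_s: 18.97
ee_pos: [0.6328, 0.0639, 0.0929]
ee_rot: [-3.112, 0.018, 1.517]
ft_force: [-4.7, -1.4, 9.8]
grip_width: 0.206
```

```bash
python3 - <<'E'
from h import *
st(); tip()
cv2.imwrite("pics/w15.png",cv2.resize(viewer.camera("wrist")[180:340,220:420],None,fx=3,fy=3,interpolation=cv2.INTER_CUBIC))
for k in ("side","scene"): 
    i=viewer.camera(k); x,y=(340,170) if k=="side" else (310,190)
    cv2.imwrite(f"pics/{k}15.png",cv2.resize(i[y:y+90,x:x+90],None,fx=6,fy=6,interpolation=cv2.INTER_CUBIC))
st()
E
```

```text
18.97 p [0.6328 0.0639 0.0929] r [-3.112  0.018  1.517] F [-4.7 -1.4  9.8] g 0.206 q7 [ 0.33  0.64 -0.72  1.45  0.43  1.25  1.07]
tip [0.6307 0.0627 0.0243] zdir [-0.0308 -0.0166 -0.9994] err to hole mm [-0.5 -0.3]
19.12 p [0.6328 0.0638 0.093 ] r [-3.112  0.018  1.517] F [-5.2 -1.2  9.8] g 0.206 q7 [ 0.33  0.64 -0.72  1.45  0.43  1.25  1.07]
```

View pics/scene15.png

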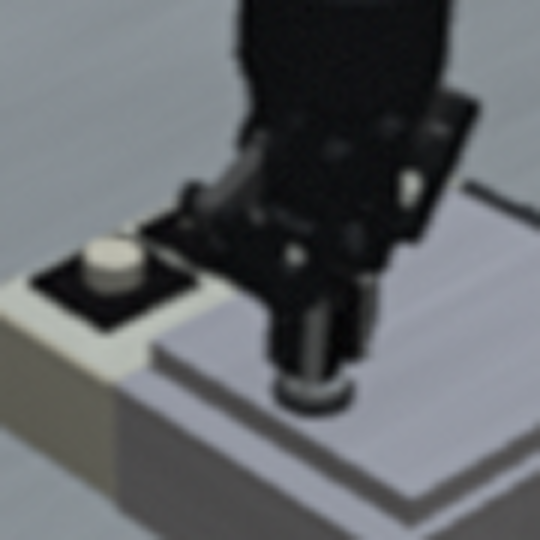

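View pics/side15.png

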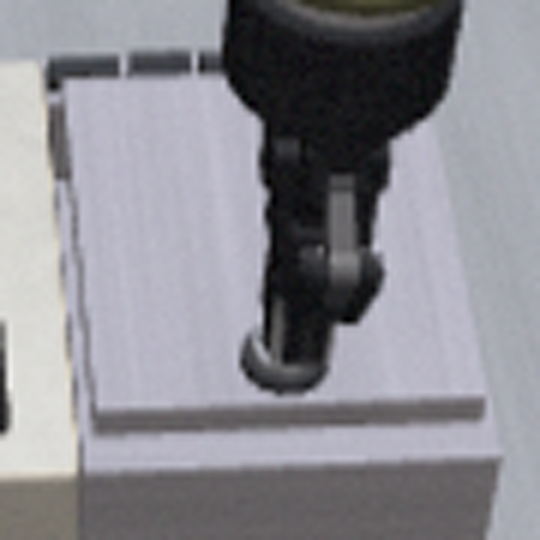

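View pics/w15.png

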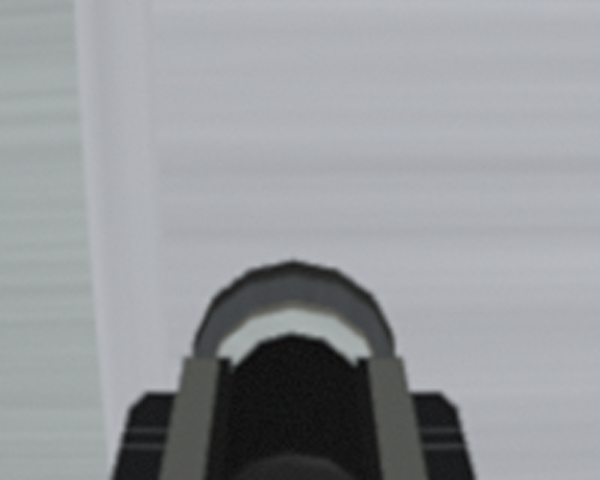

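The flange sits on the collar, which is well sunk. The force is steady at 9.8 N, the arm is at rest and the lid is flat, so I'm handing in.

```bash
python3 - <<'E'
from h import *
print(robot.job_done()); st()
E
```

```text
the job is handed in; nothing more can be done
None
the job is handed in; nothing more can be done
```

I finished every step in order and handed the job in at about 19 s, but I broke the wrist force limit while shutting the lid, so the run may count as failed.

**What failed:** when the upper half hit its stop I was still pushing down. The wrist reading was about 165 N in total (150 N of it vertical), above the 120 N limit. I backed off straight away. Pressing the square key also reached about 41 N vertical (47 N in total) through the fingertips, harder than needed.

**What I did:**
- **Keys:** I pressed round, then square, then bar. Round and square bottomed out. Bar read about 4.4 N, roughly 5 mm of travel, before a last short push I did not measure. Pictures showed each key back up afterwards.
- **Lid:** I pushed it shut from outside, beside the collar. It was flat, with the collar within 1 pixel of where it should be in the side view.
- **Pin:** I took it from its rest and pushed it through the collar and both holes.

**Last checks:**
- **Position:** the tip was at z of about 24 mm, so about 38 mm into the lower half. It was about 0.6 mm off the hole centre and tilted about 0.035 rad, worked out from the arm pose and the grip.
- **Press:** a steady 9.8 N downward. That means the collar is about 6.7 mm down by its spring figures, and about 7.7 mm by position.
- **Hold:** the fingers were gripping at 90 N, the arm was at rest, and the lid was flat.
- **Bystanders:** I did not touch the bowl, cabbage or film roll, and the bowl and cabbage looked undisturbed in the later views. I did not measure any of the three positions again at the end.

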